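Hold the reference cell in the photometer's light path

ROBOT

A 7-joint arm with a two-finger parallel gripper is mounted at the origin on the work surface. World frame = base frame: x ahead of the robot, y to its left, z up, the work surface at z = 0. Lengths are in mm, angles in rad, forces in N, time in s.
With the tool pointing down it reaches from about 400 to 875 mm from the base axis. Payload 4.4 kg.
Tool frame: the origin (TCP) lies at the very end of the fingers, on their centre line; the grasp point (between the pads) lies 19 mm behind it; z points along the fingers, x is the direction in which the jaws open and shut, and the axes are right-handed (so a half turn about z gives the same grasp; the last joint's range is limited). The gripper opens to 85 mm and grips with 20 to 120 N. Pads are 22 mm wide; open, the fingers measure 114 mm over their backs; the gripper's body (76 mm by 85 mm) begins 54 mm behind the grasp point. The pads swing forward as they close: fully open they stand 13 mm farther back than shut.
Start: joints at [1.182, 0.628, 0.038, 1.517, -0.027, 0.996, -0.02], TCP at [206.223, -616.433, 231.313] pointing down, gripper open.
Joint ranges: [-3.06, 3.06], [-0.37, 2.12], [-1.25, 1.32], [0.18, 2.47], [-1.1, 4.24], [0.23, 1.98], [-2.94, 2.94]. Speed limits (rad/s): [2.57, 2.57, 3.14, 3.14, 3.14, 3.14, 3.14].

INTERFACE

Orientations are given as [roll, pitch, yaw] about the fixed x, y, z axes, in that order (R = Rz(yaw) Ry(pitch) Rx(roll)).
In Python, from cell import telemetry, get_image, get_calibration, ctrl gives the robot as it stands. The module is installed in compiled form; this text tells all that it offers.
- The arm moves only by the tool arm_command, never from a script. Its arguments are lists of equal length, an entry for each row: "rot": the turn, a rotation vector about the world's x, y, z in degrees, a list of three; "slide": the shift along the world's x, y, z in mm, a list of three; "gripper": the finger opening in mm, from 0 to 85.4. A call has 1 to 5 rows; each row shifts and turns the pose as measured when the row begins; what a row does not reach is not made up. A row lasts 1/12 s, in which the tool goes at most 41.7 mm and 7.16 degrees, less where a joint would pass 70% of its speed; a pose out of reach is approached as far as the arm can. A call with a gripper value outside its range is refused whole. The fingers move at their own pace and stop on an object; the grip force is fixed at half the most. Time passes only in rows, so rows that do not move let the fingers close. It gives the time, the measured TCP pose, the force and the opening at its end, in the units of the state.
- telemetry.read_state(): the state, without advancing time (a new reading comes with each control period).
- get_image(name): name is "scene" or "top" or "wrist"; returns (picture, depth): 400x640x3 uint8, red, green, blue; 400x640 float32, mm along the optical axis (not along the pixel's ray), 0 where there is no reading.
- get_calibration(name): a dict with "fx", "fy", "cx", "cy" (pixels), "xyz" and "attitude" of the camera in the world. Camera axes: x right, y up, looking along -z (the intrinsics and any distortion apply to the point x, -y, -z); pixel columns grow to the right and rows downward; lengths in mm; the calibration is good to about 2 mm. A picture is of the moment at which its call begins: read the wrist's pose just before it. get_calibration takes no time and is no camera call; for the wrist camera it gives the pose at the moment of the call.
- ctrl.finish_job(): hands the job in, once; it reports no verdict.
The state is a dict: "clock": time; "qpos": joint angles; "qd": joint speeds; "tau": joint torques, N m; "eef_pos": TCP position; "tool_rot": TCP orientation; "force": force on the tool from outside, world axes, zero at the start; "torque": the same for the moment, N m; "width": finger opening in mm.
Only numpy, scipy, OpenCV 4.12 (cv2) and the standard library are available. Lean on these libraries where they do the work, as an engineer would, in place of code of your own. Each camera call takes 0.05 s, during which the arm holds its last target.

TASK

On the sensor bench, first turn the photometer's filter knob to the click position marked by the green dot. Then take the green glass cell out of the blue rack, gripping it only by its white frosted faces (never touch the clear green faces with the fingers), and hold it upright and still in the middle of the gap between lamp and detector, with the light path passing straight through the lower half of its clear faces. The program finishes while still holding the cell there, nothing but the gripper touching it; leave the amber cell, screwdriver, jar and orange bin where they are.

Things in the scene. Friction and masses are not known exactly. Their poses are not given: they have to be found in the camera images.
- photometer: Fixed instrument on a base plate 100 x 370 x 12 mm. Origin on the table under mid-gap; y along the light towards the lamp, z up; place and yaw vary. Cream lamp housing: x +-45, y 70 to 200, top 118 mm high, filter knob on top. Black detector: x +-30, y -140 to -70, top 118 mm. Their round snouts (36 mm diameter, at 85 mm height) leave a gap y -50 to +50 mm.
- light_path (a point): Middle of the light path: centre of the gap between the snouts, 85 mm above the table. Axes as the photometer: y along the light, z up.
- filter_knob (a joint): Filter knob angle, rad; grows turning clockwise seen from above. Four sprung detents at 0, 0.6, 1.2, 1.8 (end stops 0.08 beyond the first and last); the green dot is the third, 1.2. Starts between 0 and 0.65, settling in the first or second. About 0.035 N m turns it; let go within 0.15 of a detent it springs into it.
- knob_grip (a point): On the knob's vertical axis (photometer y +140 mm), at mid height of its grip bar, 136 mm above the table; turns with the knob. x points along the bar to the pointer end (orange line on top), z up. Grey bar 40 (x) x 12 (y) mm, from 125 to 148 mm above the table, on a black disc of 44 mm diameter. Pinch the bar across its 12 mm thickness.
- green_dot (a point): Green dot of 10 mm on the lamp housing's top, 34 mm from the knob's axis: the orange pointer points at it in the wanted detent. The other detents have dark ticks.
- rack: Fixed blue rack block, 70 x 140 x 25 mm, origin at the centre of its underside, z up; place and yaw vary. Two pockets 12 mm deep, at y -40 and +40 mm, each holding one cell upright with 1.5 mm play; the cells stand out 38 mm. Which cell is in which pocket varies.
- cell: Green glass cell, upright block 20 (x) x 24 (y) x 50 (z) mm, about 60 g. Origin at the centre of its underside, z up. White frosted faces are +x and -x, 20 mm apart: grip these from above, fingertips about 18 mm below its top. Clear green faces are +y and -y; light goes through along y. Starts upright in the rack, axes parallel to the rack's, underside 13 mm above the table.
- cell_glass: The clear green glass of the cell between the two frosted plates (14 x 24 x 50 mm, same origin and axes as the cell; each frosted plate is 3 mm thick). Fingers must not touch it.
- cell_window (a point): Window point of the cell: on its vertical centre line, 20 mm above its underside; this point belongs on the light path. Axes as the cell.
- spare_cell: Amber cell of the same size and shape in the other pocket; leave it alone.
- screwdriver: Loose screwdriver with orange handle, 160 mm long along its x axis, lying on the table near the robot; leave it alone.
- jar: Loose white jar with black lid, 48 mm diameter, 60 mm tall, origin at its underside; leave it alone.
- parts_bin: Loose open orange bin, 80 x 100 x 45 mm, origin at its underside, beyond the rack; leave it alone.
There are look-alikes about, which are no part of the job. Leave any purple look-alike of the cell alone. What is shaped like the rack but yellow is not meant.

How it is judged:
By the outcome, as a careful person would: the job done as asked, in the order asked, and still so for the second after the job is handed in, while the arm keeps its last pose, push and grip.
It also fails if it takes over 46 s, if anything falls off the work surface, if the arm or the gripper's body presses on something with over 40 N, if the wrist force passes 120 N, or if a joint passes its speed limit or range.

## Working session

There is one attempt and no reset: what is moved stays moved. The work goes in short steps, Python scripts to look and compute and a tool call to move; the robot and the scene stay as the last step left them, time stands still between calls to the robot, and variables do not carry over. Pictures are saved under pics/ and viewed, and the job is handed in when it is done.

Besides the shell and the picture viewer there is one more tool, called after "Emit:" as name(argument=value, ...) on one line, values as JSON. arm_command: Moves the arm, as the interface text tells. Its arguments: {"type":"object","properties":{"rot":{"type":"array"},"slide":{"type":"array"},"gripper":{"type":"array"}},"required":["rot","slide","gripper"]}

```bash
mkdir -p pics
cat > h.py <<'E'
import numpy as np, cv2, pickle
from cell import telemetry, get_image, get_calibration, ctrl
def snap(n,tag):
    c=get_calibration(n); im,d=get_image(n)
    pickle.dump((c,im,d),open(f'pics/{tag}.pkl','wb'))
    cv2.imwrite(f'pics/{tag}.png',im[:,:,::-1]); return c,im,d
def load(tag): return pickle.load(open(f'pics/{tag}.pkl','rb'))
E
python3 - <<'E'
from h import *
print(telemetry.read_state())
for n in('scene','top'):
    c,im,d=snap(n,n+'0'); print(n,c)
print(telemetry.read_state()['clock'])
E
```

```text
{'clock': 0.0, 'qpos': array([ 1.18217856,  0.62940426,  0.03846873,  1.51836299, -0.02700846,
        0.99631046, -0.02001496]), 'qd': array([ 1.21334729e-03,  2.57798466e-04, -3.18758080e-04, -7.21801317e-05,
        5.18762780e-04, -1.36752603e-04,  7.60000988e-06]), 'tau': array([-7.08009293e-05, -5.63417208e+01,  1.22608244e+00, -1.93446493e+01,
        1.09443121e-02,  1.05067645e-02, -1.16480351e-05]), 'eef_pos': array([ 206.01986008, -615.8195856 ,  230.35352025]), 'tool_rot': array([ 3.14155494e+00,  1.96587188e-03, -1.24801972e+00]), 'force': array([-0.3303128 , -0.2742245 , -0.80352934]), 'torque': array([-0.04670442,  0.01332276, -0.03694818]), 'width': 85.26539904211984}
scene {'fx': 384.92291527077845, 'fy': 384.92291527077845, 'cx': 318.90150225708555, 'cy': 201.9648686768986, 'xyz': array([1294.15800077,    2.62934995,  596.92638444]), 'attitude': array([ 1.01957552, -0.01871443,  1.63016632])}
top {'fx': 376.7046240498093, 'fy': 376.7046240498093, 'cx': 318.624518970362, 'cy': 197.10765883124276, 'xyz': array([ 464.18076702,  -24.14872554, 1267.39587328]), 'attitude': array([ 0.04128957, -0.01239946, -1.59918983])}
0.1
```

View pics/scene0.png

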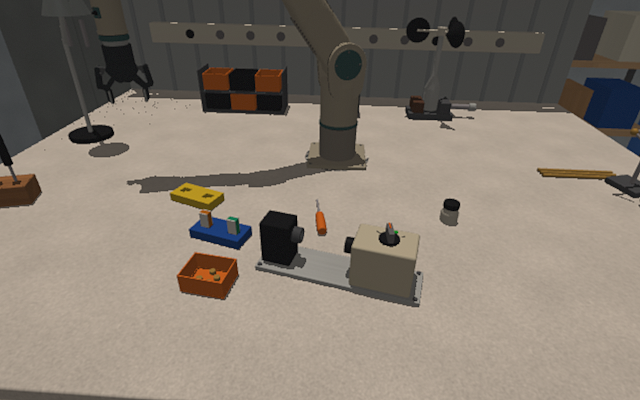

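View pics/top0.png

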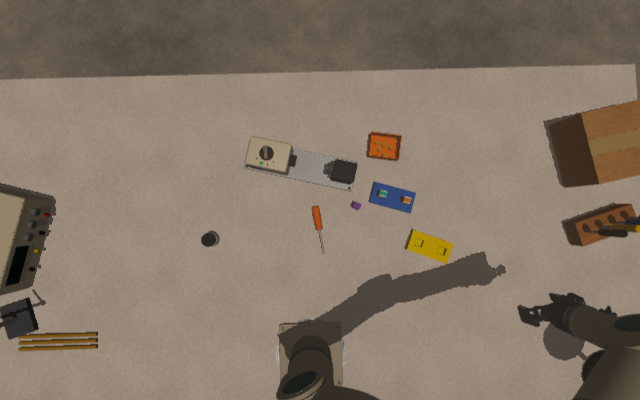

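The scene view shows the photometer centre right (detector at 280,237; lamp with knob at 390,235) and the blue rack at (220,232). The green cell (233,225) is in the near-detector pocket and the amber one is at (205,218). The top view shows a small purple item at (356,205), a yellow decoy rack at (430,245), and the knob at (266,153).

```bash
cat >> h.py <<'E'
from scipy.spatial.transform import Rotation as Ro
def RT(c): return Ro.from_euler('xyz',c['attitude']).as_matrix(), np.array(c['xyz'])
def ray(c,uv,z):
    R,t=RT(c); uv=np.atleast_2d(np.array(uv,float))
    d=np.c_[(uv[:,0]-c['cx'])/c['fx'],-(uv[:,1]-c['cy'])/c['fy'],-np.ones(len(uv))]@R.T
    return t+d*((z-t[2])/d[:,2])[:,None]
def proj(c,P):
    R,t=RT(c); p=(np.atleast_2d(P)-t)@R
    return np.c_[c['cx']+c['fx']*p[:,0]/-p[:,2], c['cy']-c['fy']*p[:,1]/-p[:,2]]
def cloud(c,d):
    R,t=RT(c); v,u=np.mgrid[:d.shape[0],:d.shape[1]]
    X=np.stack([(u-c['cx'])/c['fx']*d,-(v-c['cy'])/c['fy']*d,-d],-1)
    return X@R.T+t
E
python3 - <<'E'
from h import *
c,im,d=load('top0'); P=cloud(c,d)
hsv=cv2.cvtColor(im,cv2.COLOR_RGB2HSV)
crop=im[120:270,235:465,::-1]; cv2.imwrite('pics/topcrop.png',cv2.resize(crop,None,fx=3.4,fy=3.4,interpolation=cv2.INTER_CUBIC))
H,S,V=hsv[...,0],hsv[...,1],hsv[...,2]
roi=np.zeros(H.shape,bool); roi[120:270,235:465]=1
M={'blue':(H>100)&(H<125)&(S>120),'green':(H>40)&(H<95)&(S>80),'purple':(H>125)&(H<165)&(S>60),'yellow':(H>22)&(H<35)&(S>150),'orange':(H<20)&(S>150)}
for k,m in M.items():
    n,l,s,ce=cv2.connectedComponentsWithStats((m&roi).astype(np.uint8))
    for i in range(1,n):
        if s[i,4]>=6:
            q=P[l==i]; r=cv2.minAreaRect(np.argwhere(l==i)[:,::-1].astype(np.float32))
            print(k,s[i,4],ce[i].round(1),np.median(q,0).round(0),q[:,2].max().round(0),[np.round(x,1) for x in r])
c,im,d=load('scene0'); crop=im[180:310,160:440,::-1]; cv2.imwrite('pics/scenecrop.png',cv2.resize(crop,None,fx=2.8,fy=2.8,interpolation=cv2.INTER_CUBIC))
E
```

```text
blue 651 [391.8 197.1] [ 508. -284.   24.] 1267.0 [array([392.3, 197. ]), array([41.8, 20. ]), np.float64(15.3)]
green 10 [260.5 162.8] [621. 135. 116.] 118.0 [array([260.5, 163. ]), array([2., 3.]), np.float64(90.0)]
green 28 [382.8 193.1] [ 521. -247.   62.] 67.0 [array([382.9, 193. ]), array([8. , 3.3]), np.float64(21.8)]
purple 47 [356.3 205.3] [ 485. -161.   49.] 55.0 [array([356.1, 205.3]), array([7.6, 5.8]), np.float64(26.6)]
yellow 846 [429.3 246. ] [ 344. -401.   24.] 1267.0 [array([429.5, 246. ]), array([42.3, 20.5]), np.float64(19.3)]
orange 757 [384.2 145.7] [ 683. -267.    5.] 1267.0 [array([384.2, 145.7]), array([31.4, 25.3]), np.float64(6.7)]
orange 7 [265. 155.] [640. 117. 148.] 151.0 [array([265., 155.]), array([6., 0.]), np.float64(-90.0)]
orange 26 [406.5 199.5] [ 498. -322.   61.] 67.0 [array([406.7, 199.6]), array([7.3, 3.2]), np.float64(18.4)]
orange 163 [316.8 217.3] [450. -33.  23.] 30.0 [array([316.8, 217.5]), array([23.7,  7.1]), np.float64(80.5)]
```

View pics/topcrop.png

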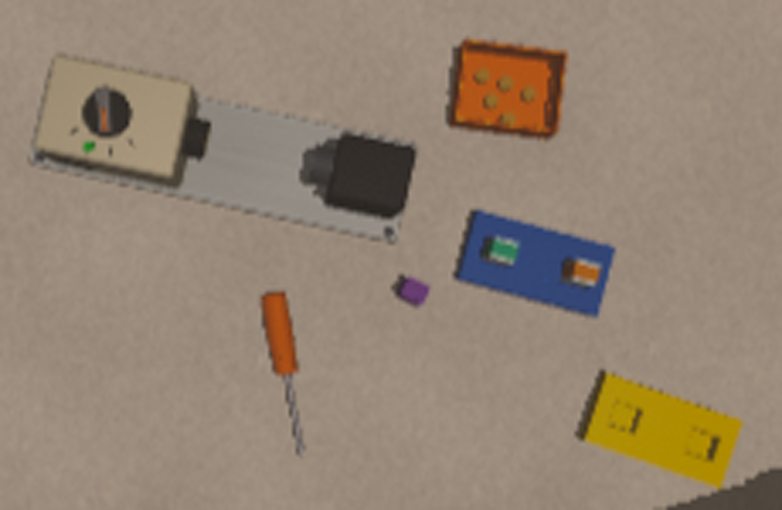

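View pics/scenecrop.png

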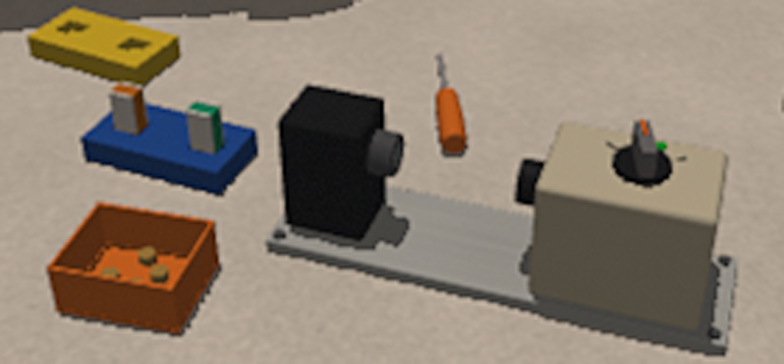

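Candidates for the green cell (top-view pixels):
- Green-topped block (383,193) in the blue rack. This is the choice.
- Amber block (406,199) in the same rack.
- Purple block (356,205), standing free.
- The yellow rack (429,246) is a decoy with empty pockets.

The crop confirms the green block has white plates on its ±x sides and sits in the blue rack. I'll move first towards the knob.

Run:
```python
from h import *
c=get_calibration('wrist'); s=telemetry.read_state(); print(c)
R,t=RT(c); T=Ro.from_euler('xyz',s['tool_rot']).as_matrix()
print('cam in tool',T.T@(t-s['eef_pos'])); print((T.T@R).round(3))
```

```text
{'fx': 279.0118421044579, 'fy': 279.0118421044579, 'cx': 317.76974359927755, 'cy': 198.5370523805901, 'xyz': array([ 270.20520213, -594.02602658,  373.01274714]), 'attitude': array([-2.68255149e-01,  1.22976728e-03, -1.24765719e+00])}
cam in tool [  -0.61574976  -67.76648479 -142.52874047]
[[ 1.    -0.    -0.001]
 [-0.    -0.964 -0.265]
 [-0.     0.265 -0.964]]
```

Emit:
arm_command(rot=[[0,0,0],[0,0,0],[0,0,0],[0,0,0],[0,0,0]], slide=[[19,33,15],[19,33,15],[19,33,15],[19,33,15],[19,33,15]], gripper=[85,85,85,85,85])

```text
clock: 0.52
eef_pos: [292.4, -449.9, 299.5]
tool_rot: [3.133, 0.012, -1.265]
force: [0.9, -0.5, -0.4]
width: 84.5
```

Emit:
arm_command(rot=[[0,0,-2],[0,0,-2],[0,0,-2],[0,0,-2],[0,0,-2]], slide=[[19,36,0],[19,36,0],[19,36,0],[19,36,0],[19,36,0]], gripper=[85,85,85,85,85])

```text
clock: 0.93
eef_pos: [389.1, -265.4, 302.5]
tool_rot: [3.135, 0.006, -1.45]
force: [1.4, 0.5, -0.3]
width: 85.0
```

Emit:
arm_command(rot=[[0,0,0],[0,0,0],[0,0,0],[0,0,0],[0,0,0]], slide=[[19,36,0],[19,36,0],[19,36,0],[19,36,0],[19,36,0]], gripper=[60,60,60,60,60])

```text
clock: 1.35
eef_pos: [483.2, -79.7, 302.3]
tool_rot: [3.134, 0.006, -1.452]
force: [0.6, -0.7, -0.4]
width: 59.9
```

Emit:
arm_command(rot=[[0,0,0],[0,0,0],[0,0,0],[0,0,0]], slide=[[19,36,0],[19,36,0],[19,36,0],[0,0,0]], gripper=[60,60,60,60])

```text
clock: 1.68
eef_pos: [542.4, 41.9, 301.5]
tool_rot: [3.136, 0.012, -1.441]
force: [0.2, 0.1, -0.2]
width: 59.8
```

Run:
```python
from h import *
s=telemetry.read_state(); print(s['clock'],s['eef_pos'],s['tool_rot'],s['qpos'])
snap('wrist','w1')
```

```text
1.6833 [542.41728379  41.85770263 301.46212574] [ 3.13586871  0.01178085 -1.44081323] [-0.04197     0.40505515 -0.11412241  1.71338733  0.03847928  1.03136143
 -1.60769515]
```

View pics/w1.png

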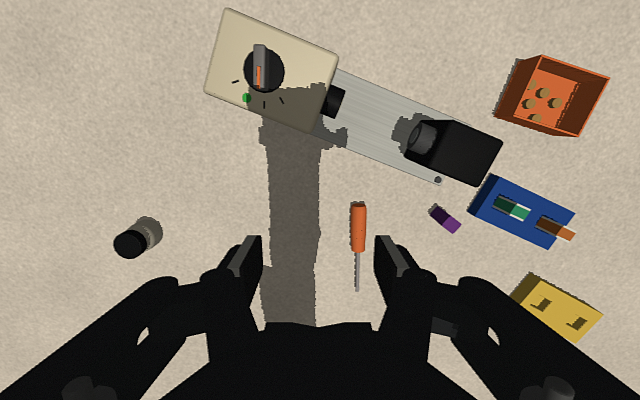

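The wrist view shows the lamp top (corners near 228,8 / 338,52 / 205,90 / 312,132), knob disc at (264,70), green dot at (247,98), and the detector top at (455,150). The blue rack with the green cell is at (512,208). I'll measure these.

Run:
```python
from h import *
c,im,d=load('w1')
def crop(x0,y0,x1,y1,f,n): cv2.imwrite(n,cv2.resize(im[y0:y1,x0:x1,::-1],None,fx=f,fy=f,interpolation=cv2.INTER_CUBIC))
crop(195,0,355,140,5,'pics/w1a.png'); crop(400,100,600,260,4,'pics/w1b.png')
P=cloud(c,d)
for uv in [(225,60),(247,98),(470,150),(390,100),(520,190),(520,212),(260,50),(440,200)]: print(uv,P[uv[1],uv[0]].round(1), im[uv[1],uv[0]])
# lamp top points by depth: fit rect
m=(abs(P[...,2]-118)<5); m[:,360:]=0
q=P[m][:,:2].astype(np.float32); print(len(q),cv2.minAreaRect(q), np.median(P[m][:,2]))
m=(abs(P[...,2]-118)<5); m[:,:380]=0;m[200:]=0
q=P[m][:,:2].astype(np.float32); print(len(q),cv2.minAreaRect(q))
m=(abs(P[...,2]-25)<4); m[:,:460]=0;m[:170]=0;m[262:]=0
q=P[m][:,:2].astype(np.float32); print(len(q),cv2.minAreaRect(q),np.median(P[m][:,2]))
```

```text
(225, 60) [658.4 159.7 118. ] [194 181 151]
(247, 98) [623.1 133.5 119.8] [19 63 26]
(470, 150) [ 600.  -123.9  118.6] [24 25 23]
(390, 100) [651.5 -46.   12.2] [169 166 155]
(520, 190) [ 547.8 -266.6   24.3] [ 33  65 123]
(520, 212) [ 522.1 -249.1   61.5] [ 50 130  91]
(260, 50) [666.9 116.4 148.6] [113 109 104]
(440, 200) [ 5.106e+02 -1.608e+02  5.000e-01] [191 179 161]
8993 ((651.7003173828125, 112.5712890625), (129.5324249267578, 89.80775451660156), 76.2396011352539) 117.79223919742691
3129 ((594.5665283203125, -119.76817321777344), (70.44525909423828, 60.026432037353516), 76.32181549072266)
3083 ((511.1849060058594, -284.4570007324219), (141.9265899658203, 69.96595764160156), 73.15271759033203) 24.961406069350915
```

View pics/w1a.png

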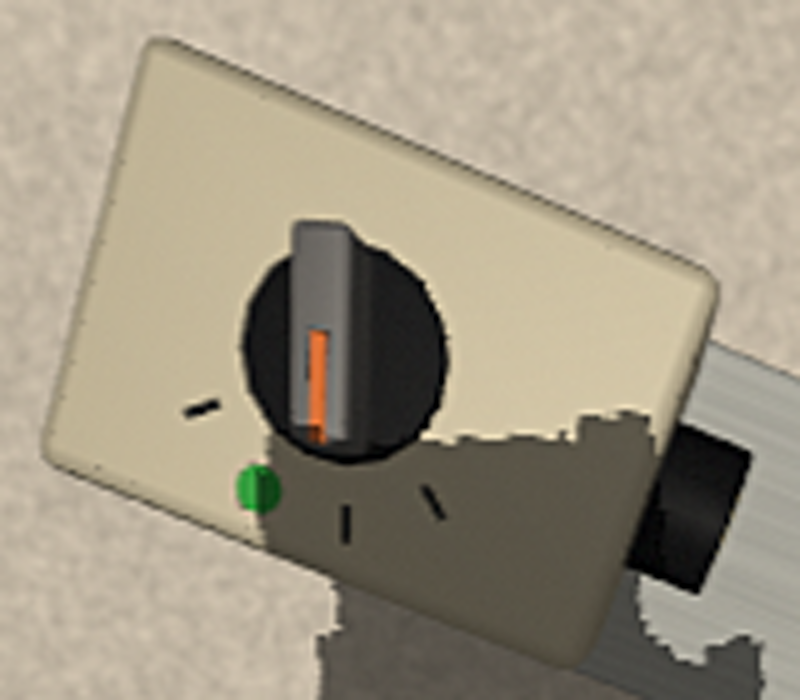

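View pics/w1b.png

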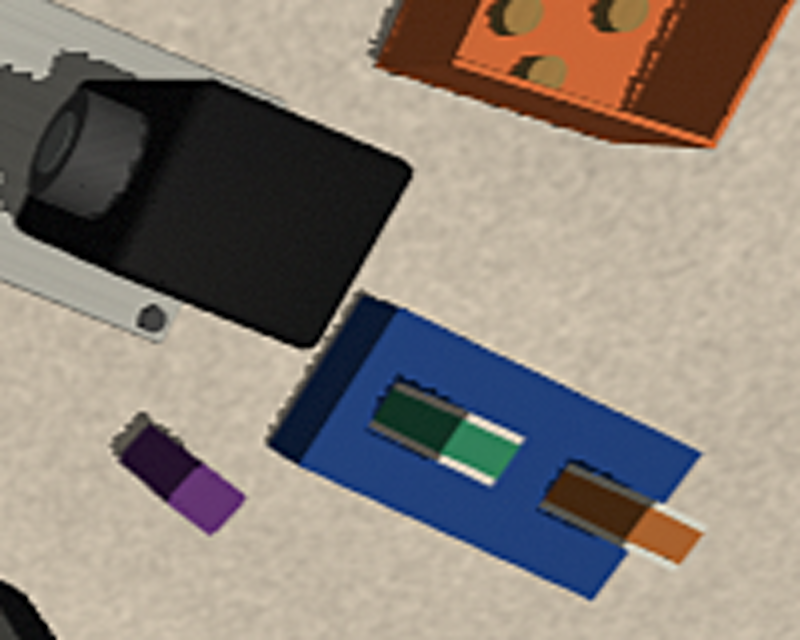

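Run:
```python
from h import *
c,im,d=load('w1'); P=cloud(c,d); K=np.array([652.9,117.8])
f=lambda x,y,z:ray(c,[[195+(x+.5)/5-.5,(y+.5)/5-.5]],z)[0,:2]
ang=lambda v:np.degrees(np.arctan2(v[1],v[0]))
a=f(294,228,148);b=f(291,424,148); print('barL',ang(b-a),np.hypot(*(b-a)))
a=f(318,330,148.5);b=f(317,428,148.5); print('orange',ang(b-a), a,b)
for n,p in dict(g=(258,489),t0=(433,502),t1=(346,524),t3=(202,408)).items():
    q=f(*p,118)-K; print(n,ang(q)%360,np.hypot(*q))
m=(P[...,2]>143)&(P[...,2]<153); m[:,300:]=0;m[:,:235]=0;m[110:]=0;m[:30]=0
q=P[m][:,:2].astype(np.float32); print(len(q),cv2.minAreaRect(q))
# green cell top
hsv=cv2.cvtColor(im,cv2.COLOR_RGB2HSV)
m=(P[...,2]>59)&(P[...,2]<67); m[:,:490]=0; m[:,535]=0; m[:195]=0; m[230:]=0
q=P[m][:,:2].astype(np.float32); print(len(q),cv2.minAreaRect(q),np.median(P[m][:,2]))
g=lambda x,y:ray(c,[[400+(x+.5)/4-.5,100+(y+.5)/4-.5]],63)[0,:2]
C=[g(463,414),g(524,437),g(494,486),g(440,458)]; print(np.round(C,1),np.mean(C,0))
```

```text
barL -177.08492095509516 35.004542141820316
orange -176.48280138016554 [653.04273257 117.11613503] [635.29023826 116.02499712]
g 149.6911647447468 33.88558280423932
t0 218.57467745513665 34.48120084761917
t1 184.64205902349994 34.16304154851723
t3 115.18667870258717 33.40105833890343
556 ((652.7776489257812, 117.2096176147461), (39.729732513427734, 12.16766357421875), 1.6982533931732178)
307 ((512.3538208007812, -280.54937744140625), (96.77627563476562, 19.863582611083984), 73.04171752929688) 62.547801415758954
[[ 534.3 -237.2]
 [ 528.9 -261.2]
 [ 509.7 -256.7]
 [ 517.4 -234.3]] [ 522.58830278 -247.34033494]
```

The pointer sits at about 182–183°, in the second detent (tick at 184.6°), and the green dot is at 149.7°, so it needs about 33° clockwise. All measured sizes match the given ones. Next I compute the move to above the knob.

```bash
cat >> h.py <<'E'
def togo(x,y,z,yawdeg):
    s=telemetry.read_state(); R=Ro.from_euler('xyz',s['tool_rot']); G=Ro.from_euler('xyz',[np.pi,0,np.radians(yawdeg)])
    print('clk',s['clock'],'slide',(np.array([x,y,z])-s['eef_pos']).round(1),'rot',np.degrees((G*R.inv()).as_rotvec()).round(2),'w',round(s['width'],1),'F',s['force'].round(1),'q7',s['qpos'][6].round(2))
E
python3 -c "
from h import *
togo(652.8,117.5,200,-87.5)"
```

```text
clk 1.7333 slide [ 112.    79.7 -101.2] rot [-0.46 -0.53 -4.79] w 60.3 F [-0.  -1.  -0.6] q7 -1.61
```

Emit:
arm_command(rot=[[0,0,-1.2],[0,0,-1.2],[-0.2,-0.2,-1.2],[-0.2,-0.3,-1.2],[0,0,0]], slide=[[28,20,-25],[28,20,-25],[28,20,-25],[28,20,-25],[0,0,0]], gripper=[35,35,35,35,35])

```text
clock: 2.15
eef_pos: [650.7, 110.5, 199.6]
tool_rot: [3.14, -0.006, -1.538]
force: [-0.9, -0.3, -0.8]
width: 35.1
```

```bash
python3 -c "
from h import *
for i in range(3): togo(652.8,117.5,129,-87.5)
snap('wrist','w2'); togo(652.8,117.5,129,-87.5)"
```

```text
clk 2.15 slide [  2.1   7.  -70.6] rot [ 0.32 -0.08  0.59] w 35.1 F [-0.9 -0.3 -0.8] q7 -1.8
clk 2.15 slide [  2.1   7.  -70.6] rot [ 0.32 -0.08  0.59] w 35.1 F [-0.9 -0.3 -0.8] q7 -1.8
clk 2.15 slide [  2.1   7.  -70.6] rot [ 0.32 -0.08  0.59] w 35.1 F [-0.9 -0.3 -0.8] q7 -1.8
clk 2.2 slide [  3.4   9.8 -73. ] rot [ 0.44 -0.09  0.65] w 35.3 F [-0.7 -0.4  0.1] q7 -1.8
```

View pics/w2.png

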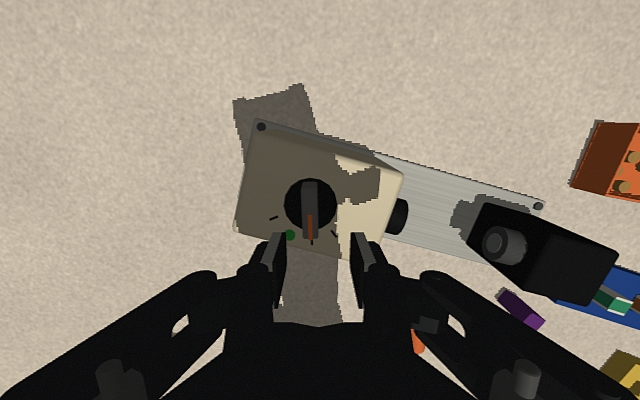

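The knob (310,205) sits slightly left of the jaw centre line (u≈318). That agrees with the ~8 mm of +y still to go.

Emit:
arm_command(rot=[[0.4,0,0.6],[0,0,0],[0,0,0]], slide=[[3,8,-15],[0,0,-15],[0,0,0]], gripper=[35,35,35])

```text
clock: 2.45
eef_pos: [651.5, 110.0, 171.8]
tool_rot: [3.138, -0.005, -1.531]
force: [0.4, -0.5, -0.1]
width: 34.9
```

```bash
python3 -c "
from h import *
togo(652.8,117.5,129,-87.5)"
```

```text
clk 2.45 slide [  1.3   7.5 -42.8] rot [ 0.28 -0.17  0.22] w 34.9 F [ 0.4 -0.5 -0.1] q7 -1.8
```

Emit:
arm_command(rot=[[0,0,0],[0,0,0],[0,0,0]], slide=[[2,8,-7],[0,0,-7],[0,0,0]], gripper=[35,35,35])

```text
clock: 2.7
eef_pos: [653.6, 114.2, 160.4]
tool_rot: [3.141, -0.007, -1.536]
force: [-0.8, -0.6, 0.2]
width: 34.9
```

```bash
python3 -c "
from h import *
togo(652.8,117.5,129,-87.5); snap('wrist','w3'); togo(652.8,117.5,129,-87.5)"
```

```text
clk 2.7 slide [ -0.8   3.3 -31.4] rot [ 0.38 -0.02  0.48] w 34.9 F [-0.8 -0.6  0.2] q7 -1.81
clk 2.75 slide [ -1.3   2.8 -32.2] rot [0.34 0.05 0.47] w 34.9 F [ 0.6 -0.2  0.4] q7 -1.81
```

View pics/w3.png

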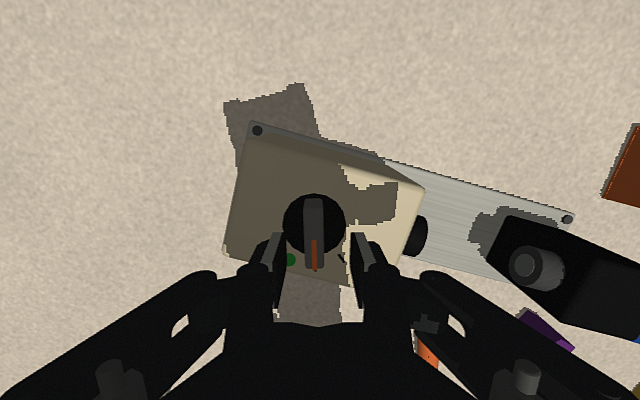

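The bar (314,220) lies between the fingers, with about 3 mm of +y left. Descending.

Emit:
arm_command(rot=[[0,0,0],[0,0,0],[0,0,0],[0,0,0]], slide=[[-1,4,-9],[0,0,-9],[0,0,-7],[0,0,-2]], gripper=[35,35,35,35])

```text
clock: 3.08
eef_pos: [654.3, 119.1, 135.0]
tool_rot: [-3.136, -0.005, -1.536]
force: [-0.5, -0.2, 0.4]
width: 34.9
```

```bash
python3 -c "
from h import *
togo(652.8,117.5,129,-87.5)"
```

```text
clk 3.0833 slide [-1.5 -1.6 -6. ] rot [0.28 0.34 0.48] w 34.9 F [-0.5 -0.2  0.4] q7 -1.82
```

Emit:
arm_command(rot=[[0.2,0.2,0.3],[0,0,0],[0,0,0],[0,0,0]], slide=[[-2,-2,-5],[0,0,0],[0,0,0],[0,0,0]], gripper=[35,35,20,8])

```text
clock: 3.42
eef_pos: [651.2, 116.5, 127.8]
tool_rot: [3.141, -0.002, -1.53]
force: [-1.1, 4.2, 2.6]
width: 12.0
```

Emit:
arm_command(rot=[[0,0,0],[0,0,0]], slide=[[0,0,0],[0,0,0]], gripper=[5,5])

```text
clock: 3.58
eef_pos: [651.2, 116.6, 128.0]
tool_rot: [3.141, -0.001, -1.53]
force: [0.2, 0.4, -2.3]
width: 10.7
```

```bash
python3 -c "
from h import *
togo(652.8,117.5,129,-121)"
```

```text
clk 3.5833 slide [1.6 0.9 1. ] rot [  0.07  -0.06 -33.35] w 10.7 F [ 0.2  0.4 -2.3] q7 -1.81
```

Gripped (10.7 mm). Turning about −33°.

Emit:
arm_command(rot=[[0,0,-5],[0,0,-5],[0,0,-5],[0,0,-5],[0,0,-5]], slide=[[0,0,0.5],[0,0,0],[0,0,0],[0,0,0],[0,0,0]], gripper=[5,5,5,5,5])

```text
clock: 4.0
eef_pos: [651.3, 117.2, 128.1]
tool_rot: [3.141, 0.0, -1.983]
force: [0.1, 1.1, -1.8]
width: 10.7
```

```bash
python3 -c "
from h import *
togo(652.8,117.5,129,-121)"
```

```text
clk 4.0 slide [1.5 0.3 0.9] rot [-0.03 -0.02 -7.36] w 10.7 F [ 0.1  1.1 -1.8] q7 -2.16
```

Emit:
arm_command(rot=[[0,0,-4],[0,0,-3.5],[0,0,0]], slide=[[0,0,0],[0,0,0],[0,0,0]], gripper=[5,5,5])

```text
clock: 4.25
eef_pos: [651.4, 117.3, 128.0]
tool_rot: [3.142, 0.0, -2.124]
force: [-0.6, -0.0, -0.8]
width: 10.7
```

```bash
python3 -c "
from h import *
togo(652.8,117.5,129,-121); snap('wrist','w4')"
```

```text
clk 4.25 slide [1.4 0.2 1. ] rot [-0.    0.    0.67] w 10.7 F [-0.6 -0.  -0.8] q7 -2.27
```

View pics/w4.png

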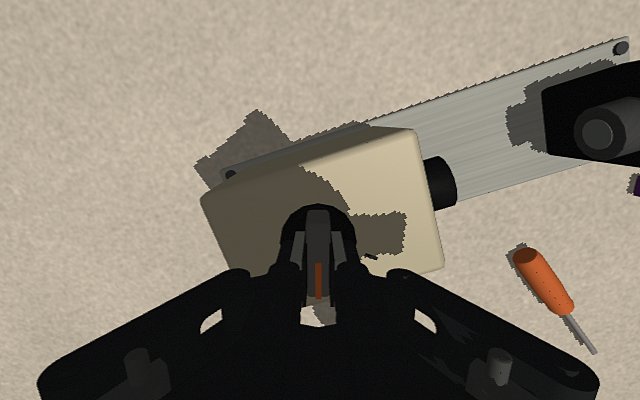

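The bar (318,255) has turned with the gripper, pointer towards the dot. Releasing and lifting.

Emit:
arm_command(rot=[[0,0,0],[0,0,0],[0,0,0],[0,0,0],[0,0,0]], slide=[[0,0,0],[0,0,0],[0,0,0],[0,0,20],[0,0,30]], gripper=[35,35,35,35,45])

```text
clock: 4.72
eef_pos: [647.4, 117.0, 173.4]
tool_rot: [3.133, -0.007, -2.115]
force: [-0.4, 0.8, 1.0]
width: 44.5
```

Emit:
arm_command(rot=[[0,0,7],[0,0,7],[0,0,7],[0,0,7],[0,0,7]], slide=[[-15,-25,25],[-15,-30,15],[-10,-35,0],[-5,-35,0],[-5,-35,0]], gripper=[60,60,60,60,60])

```text
clock: 5.13
eef_pos: [601.0, -33.4, 223.1]
tool_rot: [-3.137, 0.003, -1.485]
force: [0.8, -0.6, 0.0]
width: 59.9
```

```bash
python3 -c "
from h import *
togo(522.6,-246.8,120,-16.9); snap('wrist','w5')"
```

```text
clk 5.1333 slide [ -78.4 -213.4 -103.1] rot [-0.35  0.09 68.16] w 59.9 F [ 0.8 -0.6  0. ] q7 -1.52
```

View pics/w5.png

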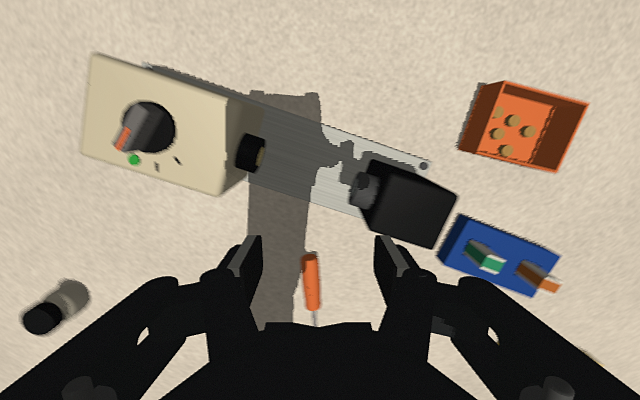

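Run:
```python
from h import *
c,im,d=load('w5')
P=cloud(c,d); cv2.imwrite('pics/w5a.png',cv2.resize(im[90:180,90:200,::-1],None,fx=6,fy=6,interpolation=cv2.INTER_CUBIC))
m=(P[...,2]>143)&(P[...,2]<154); m[:,200:]=0;m[:,:80]=0;m[180:]=0;m[:60]=0
q=P[m][:,:2].astype(np.float32); print(len(q),cv2.minAreaRect(q))
m=(abs(P[...,2]-118)<5); m[:,255:]=0
q=P[m][:,:2].astype(np.float32); print(cv2.minAreaRect(q))
hsv=cv2.cvtColor(im,cv2.COLOR_RGB2HSV);H,S=hsv[...,0],hsv[...,1]
g=(H>40)&(H<95)&(S>80); g[:,200:]=0; uv=np.argwhere(g)[:,::-1].mean(0); G=ray(c,uv,118)[0,:2]; print(G,len(np.argwhere(g)))
b=cv2.minAreaRect(q)[0]
for K in [np.array(cv2.minAreaRect(P[(P[...,2]>143)&(P[...,2]<154)&(np.arange(640)[None]<200)][:,:2].astype(np.float32))[0])]:
    v=G-K; print(K,np.degrees(np.arctan2(v[1],v[0])),np.hypot(*v))
```

```text
960 ((652.796875, 117.0306167602539), (12.490913391113281, 40.578857421875), 58.210479736328125)
((651.6844482421875, 112.37409973144531), (129.83026123046875, 89.8887710571289), 76.18916320800781)
[565.1662381  141.87549528] 158
[652.796875   117.03061676] 164.17100273214973 91.08455693839028
```

View pics/w5a.png

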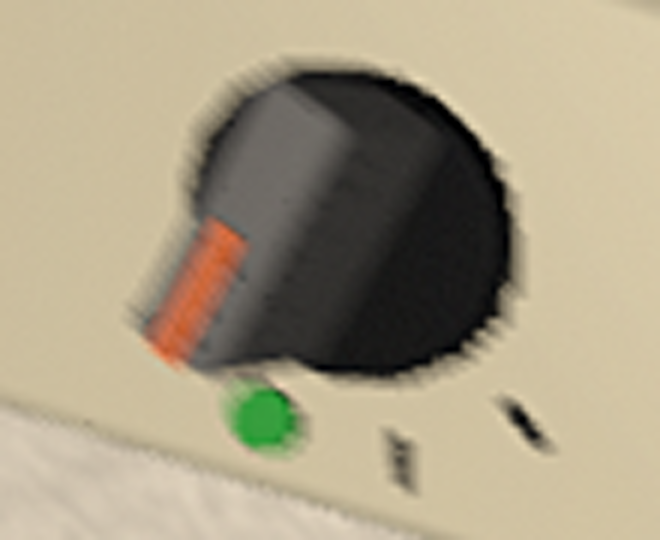

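The bar is now at 148.2°, 34.3° from its start, which is exactly one detent pitch (0.6 rad). The knob is in the green-dot detent, so I'm moving on to the cell.

Emit:
arm_command(rot=[[0,0,7],[0,0,7],[0,0,7],[0,0,7],[0,0,7]], slide=[[-8,-21,0],[-8,-21,0],[-8,-21,0],[-8,-21,0],[-8,-21,0]], gripper=[60,60,60,60,60])

```text
clock: 5.6
eef_pos: [559.5, -155.2, 225.2]
tool_rot: [-3.134, -0.006, -0.863]
force: [1.6, -0.3, -0.5]
width: 59.9
```

Emit:
arm_command(rot=[[0,0,7],[0,0,7],[0,0,7],[0,0,7],[0,0,0]], slide=[[-8,-21,0],[-8,-21,0],[-8,-21,0],[-8,-21,0],[0,0,0]], gripper=[60,60,60,60,60])

```text
clock: 6.02
eef_pos: [523.6, -250.6, 226.4]
tool_rot: [-3.138, -0.009, -0.366]
force: [0.2, -1.6, -0.2]
width: 60.2
```

```bash
python3 -c "
from h import *
togo(522.6,-246.8,120,-16.9); snap('wrist','w6')"
```

```text
clk 6.0167 slide [  -1.     3.8 -106.4] rot [-0.01  0.55  4.1 ] w 60.2 F [ 0.2 -1.6 -0.2] q7 -0.21
```

View pics/w6.png

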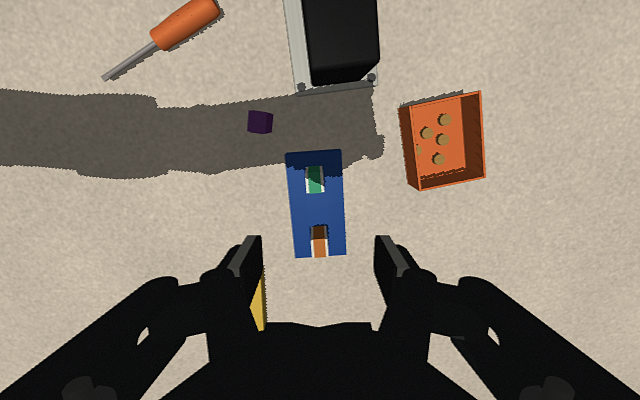

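The green cell (315,180) is in the blue rack's pocket nearer the detector, with white faces left and right. The amber cell is at (320,240), and the purple block stands clear at (260,121).

Run:
```python
from h import *
c,im,d=load('w6'); P=cloud(c,d)
m=(P[...,2]>58)&(P[...,2]<67)
for n,(a,b) in dict(green=(160,202),amber=(220,262)).items():
    k=m.copy(); k[:a]=0;k[b:]=0;k[:,:295]=0;k[:,340:]=0
    q=P[k][:,:2].astype(np.float32); print(n,len(q),cv2.minAreaRect(q),np.median(P[k][:,2]))
k=abs(P[...,2]-25)<3; k[:140]=0;k[265:]=0;k[:,:280]=0;k[:,350:]=0
print(cv2.minAreaRect(P[k][:,:2].astype(np.float32)))
```

```text
green 378 ((522.2086791992188, -246.98252868652344), (24.395864486694336, 19.88736915588379), 73.6314926147461) 62.71670040638344
amber 333 ((499.01678466796875, -323.3087158203125), (24.39217758178711, 19.850345611572266), 72.7081527709961) 62.63271361835132
((510.50189208984375, -285.4158020019531), (140.452880859375, 70.05774688720703), 73.17916107177734)
```

Emit:
arm_command(rot=[[0,0.3,3],[0,0.2,1],[0,0,0],[0,0,0],[0,0,0]], slide=[[-1,3,-30],[0,1,-30],[0,0,-30],[0,0,-10],[0,0,0]], gripper=[60,60,60,55,50])

```text
clock: 6.48
eef_pos: [528.3, -241.3, 127.1]
tool_rot: [-3.137, -0.011, -0.305]
force: [0.4, 0.4, 0.5]
width: 50.2
```

```bash
python3 -c "
from h import *
togo(522.6,-246.8,45,-16.9)"
```

```text
clk 6.4833 slide [ -5.7  -5.5 -82.1] rot [-0.07  0.71  0.56] w 50.2 F [0.4 0.4 0.5] q7 -0.24
```

Emit:
arm_command(rot=[[0,0.7,0.5],[0,0,0],[0,0,0]], slide=[[-6,-6,-20],[0,0,-20],[0,0,0]], gripper=[45,45,45])

```text
clock: 6.73
eef_pos: [526.1, -245.2, 89.7]
tool_rot: [-3.14, -0.005, -0.295]
force: [-0.8, 0.1, 0.4]
width: 45.0
```

```bash
python3 -c "
from h import *
togo(522.3,-246.9,44,-16.7); snap('wrist','w7');togo(522.3,-246.9,44,-16.7)"
```

```text
clk 6.7333 slide [ -3.8  -1.7 -45.7] rot [-0.01  0.29  0.22] w 45.0 F [-0.8  0.1  0.4] q7 -0.25
clk 6.7833 slide [ -4.7  -1.1 -47.3] rot [0.05 0.41 0.22] w 45.2 F [0.7 0.1 0.6] q7 -0.25
```

View pics/w7.png

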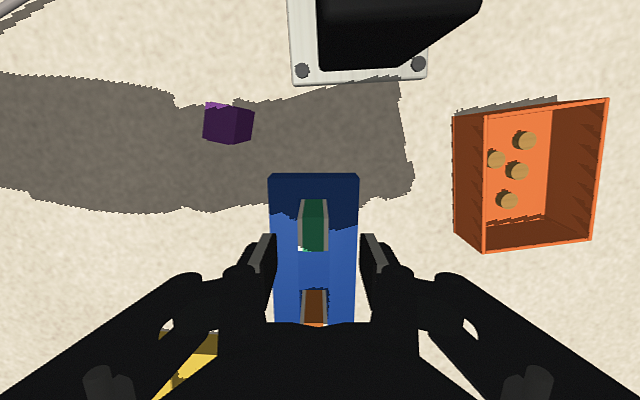

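The cell (313,225) is about 4–5 mm left of the jaw centre line, which agrees with the telemetry. Correcting while descending.

Emit:
arm_command(rot=[[0,0.4,0.2],[0,0,0],[0,0,0]], slide=[[-5,-2,-4],[0,0,-4],[0,0,0]], gripper=[45,45,45])

```text
clock: 7.03
eef_pos: [525.1, -248.0, 87.6]
tool_rot: [3.14, -0.007, -0.291]
force: [-0.4, -0.9, 0.4]
width: 45.0
```

```bash
python3 -c "
from h import *
togo(522.3,-246.9,44,-16.7)"
```

```text
clk 7.0333 slide [ -2.8   1.1 -43.6] rot [0.2  0.36 0.  ] w 45.0 F [-0.4 -0.9  0.4] q7 -0.25
```

Emit:
arm_command(rot=[[0,0.4,0],[0,0,0],[0,0,0]], slide=[[-4,1,-12],[-1,0,-12],[0,0,0]], gripper=[45,45,45])

```text
clock: 7.28
eef_pos: [521.6, -247.7, 64.9]
tool_rot: [3.137, -0.005, -0.292]
force: [-0.2, -0.1, -0.6]
width: 45.1
```

```bash
python3 -c "
from h import *
togo(522.3,-246.9,44,-16.7)
snap('wrist','w8');togo(522.3,-246.9,44,-16.7)"
```

```text
clk 7.2833 slide [  0.7   0.8 -20.9] rot [0.34 0.22 0.05] w 45.1 F [-0.2 -0.1 -0.6] q7 -0.27
clk 7.3333 slide [  0.3   0.8 -21.7] rot [0.35 0.26 0.04] w 45.1 F [-0.3  0.  -0.3] q7 -0.27
```

View pics/w8.png

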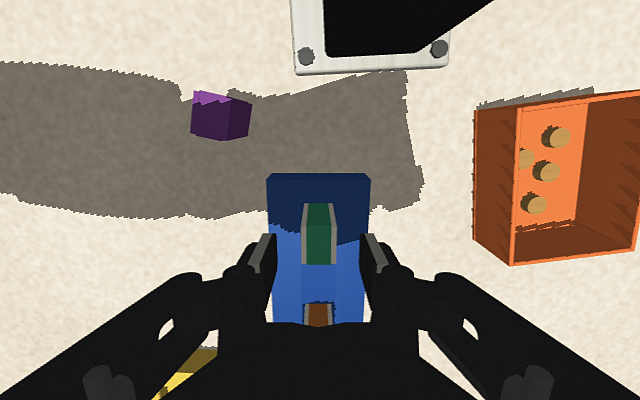

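The cell (319,235) is now centred between the fingers. Descending and closing.

Emit:
arm_command(rot=[[0.3,0.2,0],[0,0,0],[0,0,0]], slide=[[0,1,-12],[0,0,-8],[0,0,0]], gripper=[45,45,45])

```text
clock: 7.58
eef_pos: [522.8, -246.8, 44.9]
tool_rot: [3.141, -0.003, -0.292]
force: [-0.6, -0.2, -0.4]
width: 45.1
```

```bash
python3 -c "
from h import *
togo(522.3,-246.9,44,-16.7)"
```

```text
clk 7.5833 slide [-0.5 -0.1 -0.9] rot [0.06 0.15 0.06] w 45.1 F [-0.6 -0.2 -0.4] q7 -0.28
```

Emit:
arm_command(rot=[[0,0,0],[0,0,0],[0,0,0],[0,0,0],[0,0,0]], slide=[[0,0,0],[0,0,0],[0,0,0],[0,0,0],[0,0,0]], gripper=[30,24,18,12,12])

```text
clock: 8.0
eef_pos: [522.9, -246.7, 44.6]
tool_rot: [3.141, -0.002, -0.292]
force: [0.1, 0.3, -0.1]
width: 18.6
```

```bash
python3 -c "
from h import *
togo(522.3,-246.9,44,-16.7)
snap('wrist','w9')"
```

```text
clk 8.0 slide [-0.6 -0.2 -0.6] rot [0.05 0.12 0.05] w 18.6 F [ 0.1  0.3 -0.1] q7 -0.28
```

View pics/w9.png

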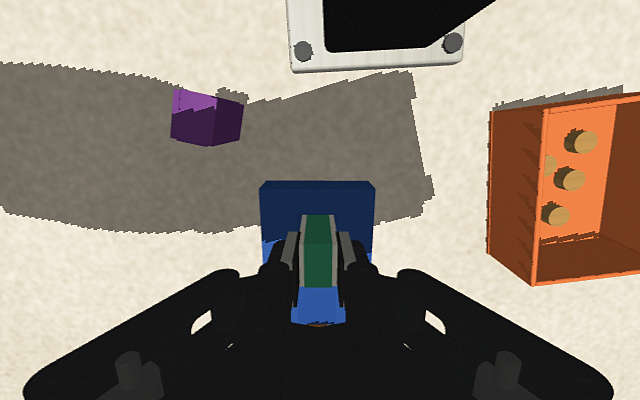

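The white plates (300 and 337, v≈250) are between the pads. The width of 18.6 mm shows the same −1.3 mm offset seen on the knob. Lifting straight up.

Emit:
arm_command(rot=[[0,0,0],[0,0,0],[0,0,0],[0,0,0],[0,0,0]], slide=[[0,0,6],[0,0,10],[0,0,15],[0,0,25],[0,0,30]], gripper=[12,12,12,12,12])

```text
clock: 8.47
eef_pos: [518.3, -244.9, 130.4]
tool_rot: [-3.141, 0.009, -0.291]
force: [0.1, -0.4, -1.0]
width: 18.5
```

Emit:
arm_command(rot=[[0,0,0],[0,0,0],[0,0,1],[0,0,2]], slide=[[0,0,30],[0,0,30],[5,10,10],[8,20,0]], gripper=[12,12,12,12])

```text
clock: 8.8
eef_pos: [531.9, -220.3, 213.4]
tool_rot: [3.137, -0.001, -0.246]
force: [-0.3, 0.2, -0.8]
width: 18.3
```

```bash
python3 -c "
from h import *
togo(619.5,-18.2,97,-13.8)
snap('scene','s2')
c,im,d=load('s2'); cv2.imwrite('pics/s2a.png',cv2.resize(im[120:320,160:440,::-1],None,fx=2.8,fy=2.8))
"
```

```text
clk 8.8 slide [  87.6  202.1 -116.4] rot [0.26 0.02 0.28] w 18.3 F [-0.3  0.2 -0.8] q7 -0.18
```

View pics/s2a.png

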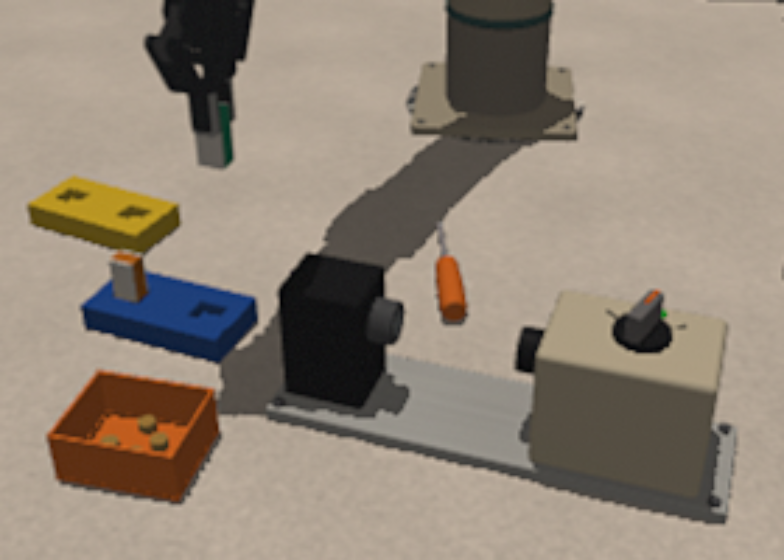

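The crop shows the green cell held upright (213,135). The amber cell is still in place (128,278), and the knob pointer is aimed towards the green dot (650,300). Carrying the cell over to the gap.

Emit:
arm_command(rot=[[0.2,0,0.2],[0,0,0],[0,0,0],[0,0,0],[0,0,0]], slide=[[14,32,0],[14,32,0],[14,32,0],[14,32,0],[14,32,0]], gripper=[12,12,12,12,12])

```text
clock: 9.27
eef_pos: [603.0, -57.2, 218.7]
tool_rot: [3.139, -0.006, -0.248]
force: [1.1, -0.3, -0.8]
width: 18.5
```

Emit:
arm_command(rot=[[0,0,0],[0,0,0],[0,0,0]], slide=[[11,25,0],[6,10,0],[0,0,0]], gripper=[12,12,12])

```text
clock: 9.52
eef_pos: [622.2, -9.2, 221.2]
tool_rot: [-3.136, -0.008, -0.235]
force: [-0.1, -0.3, -0.7]
width: 18.8
```

```bash
python3 -c "
from h import *
togo(619.5,-18.2,97,-13.8)"
```

```text
clk 9.5167 slide [  -2.7   -9.  -124.2] rot [-0.18  0.5  -0.33] w 18.8 F [-0.1 -0.3 -0.7] q7 -0.52
```

Emit:
arm_command(rot=[[-0.1,0.4,-0.3],[0,0,0],[0,0,0],[0,0,0]], slide=[[-3,-9,-20],[0,0,-20],[0,0,-15],[0,0,0]], gripper=[12,12,12,12])

```text
clock: 9.85
eef_pos: [618.0, -24.1, 166.8]
tool_rot: [3.139, -0.004, -0.242]
force: [-0.4, 0.2, -1.0]
width: 18.8
```

```bash
python3 -c "
from h import *
togo(619.5,-18.2,97,-13.8); snap('wrist','w10'); togo(619.5,-18.2,97,-13.8)"
```

```text
clk 9.85 slide [  1.5   5.9 -69.8] rot [0.18 0.18 0.09] w 18.8 F [-0.4  0.2 -1. ] q7 -0.54
clk 9.9 slide [  0.7   6.1 -71.2] rot [0.19 0.28 0.12] w 18.7 F [-0.  -0.9 -0.9] q7 -0.54
```

View pics/w10.png

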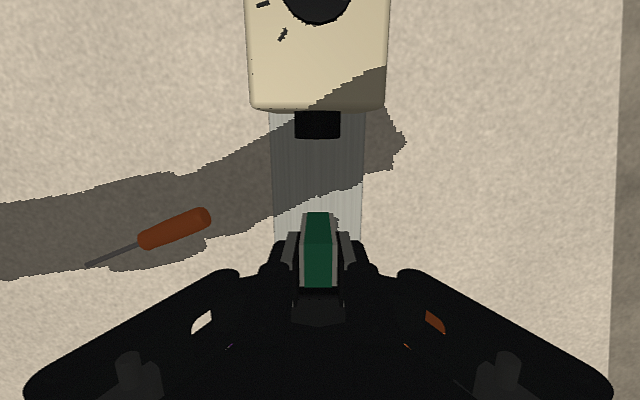

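The cell (318,250) is in the fingers and lined up with the lamp snout (317,125). I'll measure the cell's offset in the hand, since it could have slipped or tilted.

```bash
cat > m.py <<'E'
from h import *
def meas(tag,s):
    c,im,d=load(tag); P=cloud(c,d); hsv=cv2.cvtColor(im,cv2.COLOR_RGB2HSV)
    T=Ro.from_euler('xyz',s['tool_rot']); Q=(P.reshape(-1,3)-s['eef_pos'])@T.as_matrix()
    Q=Q.reshape(P.shape)
    g=(hsv[...,0]>60)&(hsv[...,0]<95)&(hsv[...,1]>100); g[:190]=0;g[320:]=0;g[:,:280]=0;g[:,360:]=0
    q=Q[g]; 
    top=q[q[:,2]<np.percentile(q[:,2],2)+3]
    print('top z(tool)',np.median(top[:,2]).round(1),'x',np.percentile(top[:,0],[1,50,99]).round(1),'y',np.percentile(top[:,1],[1,99]).round(1))
    f=q[(q[:,2]>np.median(top[:,2])+4)]
    if len(f)>20:
        A=np.c_[f[:,0],f[:,2],np.ones(len(f))]; k=np.linalg.lstsq(A,f[:,1],rcond=None)[0]; print('side face y=',k.round(4),len(f),'yaw,tilt deg',np.degrees(k[:2]).round(1),'z to',f[:,2].max())
    B=ray(c,[0,0],0)
if __name__=='__main__':
    import sys; meas(sys.argv[1],telemetry.read_state())
E
python3 m.py w10
```

```text
top z(tool) -17.0 x [-7.2 -0.4  6.1] y [-11.8  12.1]
side face y= [  0.1266   0.6615 -13.6874] 704 yaw,tilt deg [ 7.3 37.9] z to 63.64192019800593
```

```bash
sed -i 's/f=q\[(q\[:,2\]>np.median(top\[:,2\])+4)\]/f=q[(q[:,2]>np.median(top[:,2])+4)\&(q[:,2]<28)\&(abs(q[:,1]+12)<3)]/' m.py; python3 m.py w10
python3 - <<'E'
from h import *
c,im,d=load('w10'); P=cloud(c,d)
m=(abs(P[...,2]-118)<5); m[130:]=0; m[:,:230]=0; m[:,410:]=0
q=P[m]; print('lamp z',np.median(q[:,2]),cv2.minAreaRect(q[:,:2].astype(np.float32)))
E
```

```text
top z(tool) -17.0 x [-7.2 -0.4  6.1] y [-11.8  12.1]
side face y= [ 1.60000e-03  1.10000e-03 -1.15008e+01] 628 yaw,tilt deg [0.1 0.1] z to 27.99161425785308
lamp z 117.8070685582646 ((643.658447265625, 80.3224105834961), (63.122318267822266, 89.85423278808594), 76.21131134033203)
```

The cell is square in the hand (0.1°) and centred, with its top 17–18 mm behind the TCP, so the target TCP height is about 97.5 mm. Descending.

Emit:
arm_command(rot=[[0.2,0.2,0.1],[0,0,0],[0,0,0],[0,0,0],[0,0,0]], slide=[[1,6,-15],[0,0,-15],[0,0,-15],[0,0,-8],[0,0,0]], gripper=[12,12,12,12,12])

```text
clock: 10.32
eef_pos: [621.8, -22.8, 116.4]
tool_rot: [-3.141, -0.008, -0.248]
force: [-0.6, 0.6, -1.2]
width: 18.7
```

```bash
python3 -c "
from h import *
togo(619.6,-18.2,97.5,-13.8)"
```

```text
clk 10.3167 slide [ -2.2   4.6 -18.9] rot [0.08 0.44 0.38] w 18.7 F [-0.6  0.6 -1.2] q7 -0.57
```

Emit:
arm_command(rot=[[0.1,0.4,0.4],[0,0,0],[0,0,0]], slide=[[-2,5,-9],[0,0,-8],[0,0,0]], gripper=[12,12,12])

```text
clock: 10.57
eef_pos: [620.6, -17.8, 99.4]
tool_rot: [-3.141, -0.002, -0.241]
force: [-0.9, -1.2, -2.0]
width: 18.4
```

```bash
python3 -c "
from h import *
togo(619.6,-18.2,97.5,-13.8)"
```

```text
clk 10.5667 slide [-1.  -0.4 -1.9] rot [-0.03  0.13  0.  ] w 18.4 F [-0.9 -1.2 -2. ] q7 -0.58
```

Emit:
arm_command(rot=[[0,0.1,0],[0,0,0],[0,0,0]], slide=[[-1.5,-0.5,-2.5],[0,0,0],[0,0,0]], gripper=[12,12,12])

```text
clock: 10.82
eef_pos: [619.5, -17.7, 97.1]
tool_rot: [-3.14, -0.001, -0.24]
force: [0.8, -0.5, -0.3]
width: 18.2
```

```bash
python3 -c "
from h import *
togo(619.6,-18.2,97.5,-13.8)
snap('wrist','w11'); snap('scene','s3'); snap('top','t3'); 
for i in range(1): togo(619.6,-18.2,97.5,-13.8)
c,im,d=load('s3'); cv2.imwrite('pics/s3a.png',cv2.resize(im[120:320,160:440,::-1],None,fx=2.8,fy=2.8))
"; python3 m.py w11
python3 - <<'E'
from h import *
c,im,d=load('w11'); P=cloud(c,d)
m=(abs(P[...,2]-118)<4); m[150:]=0; m[:,:200]=0; m[:,430:]=0
q=P[m]; print('lamp z',np.median(q[:,2]),cv2.minAreaRect(q[:,:2].astype(np.float32)))
E
```

```text
clk 10.8167 slide [ 0.1 -0.5  0.4] rot [-0.05  0.08 -0.04] w 18.2 F [ 0.8 -0.5 -0.3] q7 -0.58
clk 10.9667 slide [ 0.1 -0.3  0.3] rot [-0.04  0.08 -0.03] w 18.8 F [ 0.2  0.4 -1. ] q7 -0.58
top z(tool) -18.3 x [-6.5  0.4  6.9] y [-12.   11.9]
side face y= [ 3.40000e-03  8.00000e-04 -1.15553e+01] 639 yaw,tilt deg [0.2 0. ] z to 27.89454004002061
lamp z 117.81948722039866 ((641.3385620117188, 70.97806549072266), (43.78276824951172, 89.06714630126953), 76.24528503417969)
```

View pics/w11.png

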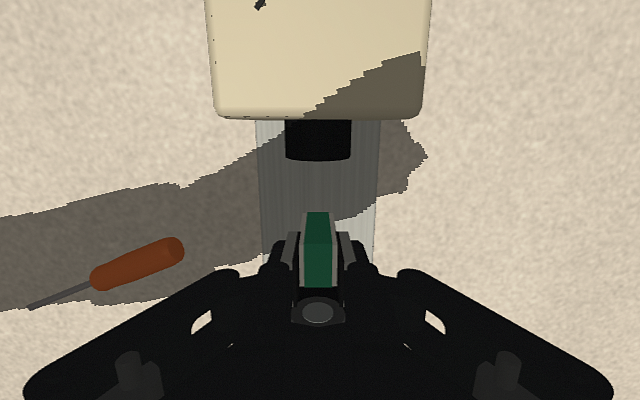

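View pics/s3a.png

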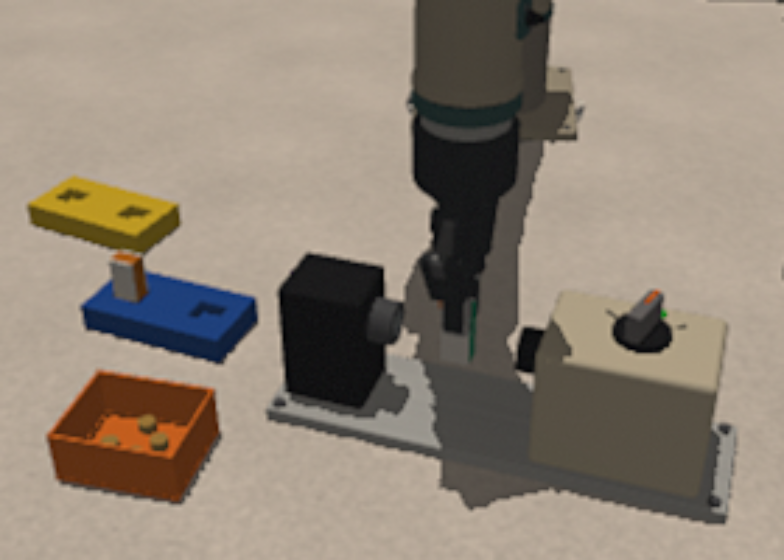

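The cell hangs mid-gap and upright. Its top is at 115.4 mm, which puts the window at about 85.4 mm. The lamp's front edge is at (636.1, 49.7) against a predicted (636.2, 49.8). The scene view shows the knob on the dot and the other items where they were. Handing in.

```bash
python3 -c "
from h import *
ctrl.finish_job(); togo(619.6,-18.2,97.5,-13.8)"
```

```text
the job is handed in; nothing more can be done
the job is handed in; nothing more can be done
```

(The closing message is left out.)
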